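# Take in the price slate at closing time

### The job

The eclairs are sold out: take in the black price slate left lying in the empty narrow steel tray on the white display stand. The tray's rims leave no room for fingers beside it, so slide it out over the tray's open front end, towards the robot, until about a third of it overhangs while it still lies in the tray, then pinch the overhanging end by its two long edges and lift it away. Lay it flat in the open label drawer of the wooden unit, setting it down low rather than dropping it, push the drawer fully shut, and leave the tartlets and the jar where they stand.

Things in the scene. Friction and masses are not known exactly. Their poses are not given: they have to be found in the camera images.
- slate: Plain black price slate, a rigid plate 150 long (x) x 60 wide (y) x 3 mm thick, about 75 g; origin at the centre of its underside. It starts flat on the tray's floor, long axis along the tray, centre 85 to 130 mm behind the open end. A fingertip pressed on it with 5 to 20 N drags it along (friction on the tray about 0.3). With under half of it overhanging it stays lying.
- slate_front (a point): Middle of the slate's short end towards the robot, on its underside: 75 mm from the slate's origin along the slate's -x.
- tray: Narrow stainless tray, 215 long (x) x 78 mm wide (y), 2 mm sheet, rims 14 mm high on both sides and the back, no rim at the front end; 74 mm between the rims. It lies on the stand and does not move. Origin under the middle of its open end, at the stand's top; x points from there to its back, away from the robot, within 0.2 rad of world x.
- tray_edge (a point): Middle of the edge of the tray's open front end, on its floor (82 mm above the counter), 4 to 10 mm in front of the stand's front edge; axes as the tray's.
- stand: White acrylic display stand, a sheet folded down at both sides: 380 deep (x) x 400 wide (y) x 80 mm high, 6 mm thick, open underneath to front and back; fixed. Origin at the centre of its underside; x points from its front to its back, within 0.15 rad of world x. It stands on the robot's left or right, the drawer unit on the other side.
- unit: Low dark wooden label-drawer unit on the counter, fixed: 300 deep x 210 wide x 72 mm high. Origin at counter level under the middle of its carcass front; x points from its front to its back (within 0.15 rad of world x).
- drawer (a joint): Opening of the unit's single drawer in m: 0 is fully shut, grows as it slides out along the unit's -x; starts 0.18 to 0.21 out, stop at 0.24. It slides with about 2 N of friction and stays where it is left; no latch or spring.
- drawer_floor (a point): Middle of the line where the drawer's inner floor meets its front (moves with the drawer), 15 mm above the counter; axes as the unit's. The floor runs 270 mm from here along x and 85 mm to each side; side walls 35 mm high. The front is 12 mm thick, its top 69 mm above the counter. The part slid out is open from above, the rest is under the unit's top.
- drawer_handle (a point): Middle of the steel bow handle on the drawer's front: a bar of 8 mm diameter, 90 mm long along the unit's y, centred 18 mm in front of the front's outer face, 40 mm above the counter. The drawer can be pushed shut against the bar; shut, this point is 30 mm in front of the carcass front.
- tartlet_a: Bystander: lemon tartlet with meringue, 84 mm across, 46 mm high, loose on the stand near its -y side. Origin under its centre.
- tartlet_b: Bystander: a second tartlet of the same kind, near the stand's +y side.
- jar: Bystander: amber glass jar, 68 mm across, 85 mm high, loose on top of the drawer unit near its front. Origin under its centre.
Mind the look-alikes: they are no part of the job. Of the things like the slate, leave any that is blue or red; of the rest the smaller one is meant.

How it is judged:
By the outcome, as a careful person would: the job done as asked, in the order asked, and still so for the second after the job is handed in, with the robot touching nothing.
It also fails if it takes over 70 s, if anything falls off the work surface, if the arm or the gripper's body presses on something with over 40 N, if the wrist force passes 120 N, or if a joint passes its speed limit or range.

### The arm

A 6-joint arm with a two-finger parallel gripper is mounted at the origin on the work surface. World frame = base frame: x ahead of the robot, y to its left, z up, the work surface at z = 0. Lengths are in m, angles in rad, forces in N, time in s.
With the tool pointing down it reaches from about 0.35 to 0.775 m from the base axis. Payload 7.3 kg.
Tool frame: the origin (TCP) lies midway between the tips of the shut fingers; the grasp point (between the pads) lies 19 mm behind it (robot.grip_depth is the z of the grasp point in the tool frame, in m); z points along the fingers, y is the line along which they close (so a half turn about z gives the same grasp; the last joint's range is limited). The gripper opens to 92 mm and grips with 3 to 60 N. Pads are 19 mm wide; open, the fingers measure 130 mm over their backs; the gripper's body (75 mm by 190 mm) begins 47 mm behind the grasp point.
Start: joints at [1.196, 0.342, 1.524, -0, 1.275, -0.146], TCP at [0.119, 0.511, 0.227] pointing down, gripper open.
Joint ranges: [-2.53, 2.53], [-0.77, 2.02], [0.04, 2.7], [-1, 4.14], [0.28, 2.66], [-3.11, 3.11]. Speed limits (rad/s): [2.57, 2.57, 3.14, 3.14, 3.14, 3.14].

### API

Orientations are given as [roll, pitch, yaw] about the fixed x, y, z axes, in that order (R = Rz(yaw) Ry(pitch) Rx(roll)).
In Python, from cell import robot, viewer gives the robot as it stands.
- The arm moves only by the tool step_arm, never from a script. Its argument "increments" is a list of rows, each an object with "delta_pos": the shift along the tool's x, y, z in cm, a list of three; "dr": the turn, a rotation vector about the tool's x, y, z in degrees, a list of three; "fingers": the closure, from -1 (fully open) to 1 (shut), so that 0 is half open. In form: [{"delta_pos": [tx, ty, tz], "dr": [wx, wy, wz], "fingers": fingers}, ...]. A call has exactly 5 rows; each row is the pose to reach, as a shift and turn from the pose commanded when the call began, along the tool's axes at that moment; what a row does not reach only later rows make up. A row lasts 1/8 s, in which the tool goes at most 62.5 mm and 10.7 degrees, less where a joint would pass 70% of its speed; a pose out of reach is approached as far as the arm can. A call with a gripper value outside its range is refused whole. The fingers move at their own pace and stop on an object; "newtons" is the grip in N (left out, the last holds). Time passes only in rows, so rows that repeat a pose let the fingers close, or fill a call up. It gives the time, the measured TCP pose, the force, the opening and the grip force at its end, in the units of the state.
- robot.observe(): the state, without advancing time (a new reading comes with each control period).
- viewer.read_camera(name): name is "scene" or "top" or "wrist"; returns the picture (400x640x3 uint8, red, green, blue); there is no depth.
- viewer.camera_params(name): a dict with "K" (3x3 intrinsics, pixels), "k1" (the pictures are not rectified: a ray, as slopes to the right and down, at radius r is drawn at 1 + k1 r^2 times it, then the intrinsics apply), "T" (4x4, takes a point from camera to world coordinates). Camera axes: x right, y down, z forward; pixel columns grow to the right and rows downward; lengths in m; the calibration is good to about 2 mm. A picture is of the moment at which its call begins: read the wrist's pose just before it. camera_params takes no time and is no camera call; for the wrist camera it gives the pose at the moment of the call.
- robot.hand_in(): hands the job in; it is judged then, once.
The state is a dict: "time": time; "qpos": joint angles; "qvel": joint speeds; "joint_efforts": joint torques, N m; "tool_pos": TCP position; "tool_rot": TCP orientation; "contact_force": force on the tool from outside, world axes, zero at the start; "torque": the same for the moment, N m; "opening": finger opening in m; "grip_force": force on a finger pad.
Only numpy, scipy, OpenCV 4.12 (cv2) and the standard library are available. Lean on these libraries where they do the work, as an engineer would, in place of code of your own. Each camera call takes 0.05 s, during which the arm holds its last target. There are 200 camera calls.

## Working session

There is one attempt and no reset: what is moved stays moved. The work goes in short steps, Python scripts to look and compute and a tool call to move; the robot and the scene stay as the last step left them, time stands still between calls to the robot, and variables do not carry over. Pictures are saved under pics/ and viewed, at most 10 in all, crops included, and the job is handed in when it is done.

Besides the shell and the picture viewer there is one more tool, called after "Request:" as a command line: name --argument value ..., lists and objects as JSON in quotes. step_arm: Moves the arm, as the interface text tells. Its arguments: {"type":"object","properties":{"increments":{"type":"array"},"newtons":{"type":"number"}},"required":["increments"]}

```bash
mkdir -p pics; python3 - <<'E'
from cell import robot, viewer
import cv2,numpy as np
for n in ["scene","top"]:
    p=viewer.camera_params(n);im=viewer.read_camera(n)
    cv2.imwrite(f"pics/{n}0.png",im[:,:,::-1]);print(n,np.round(p["K"],1).tolist(),p["k1"],np.round(p["T"],3).tolist())
s=robot.observe();print(s["tool_pos"],s["tool_rot"],s["opening"],s["time"],robot.grip_depth)
E
```

```text
scene [[425.7, 0.0, 314.1], [0.0, 425.7, 201.7], [0.0, 0.0, 1.0]] -0.06763466337743566 [[-0.882, 0.381, -0.278, 0.802], [0.472, 0.694, -0.544, 0.586], [-0.015, -0.611, -0.792, 0.907], [0.0, 0.0, 0.0, 1.0]]
top [[477.4, 0.0, 326.0], [0.0, 477.4, 202.5], [0.0, 0.0, 1.0]] -0.13200019937770438 [[0.022, -0.98, 0.197, 0.206], [-1.0, -0.021, 0.008, -0.026], [-0.003, -0.197, -0.98, 1.49], [0.0, 0.0, 0.0, 1.0]]
[0.11891907 0.51100273 0.22611379] [-3.14026556e+00 -1.94948032e-04  2.91282308e+00] 0.09197197026218247 0.1 -0.0188
```

View pics/top0.png

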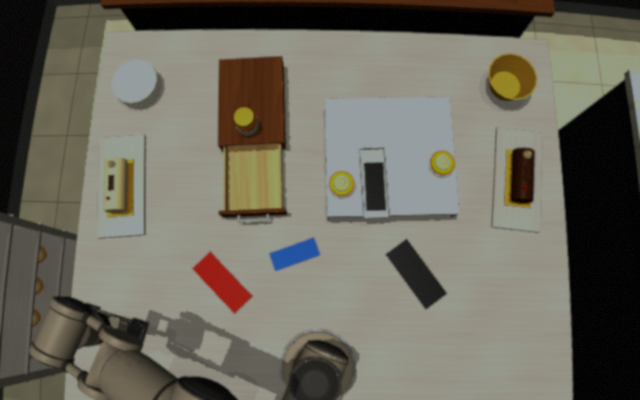

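View pics/scene0.png

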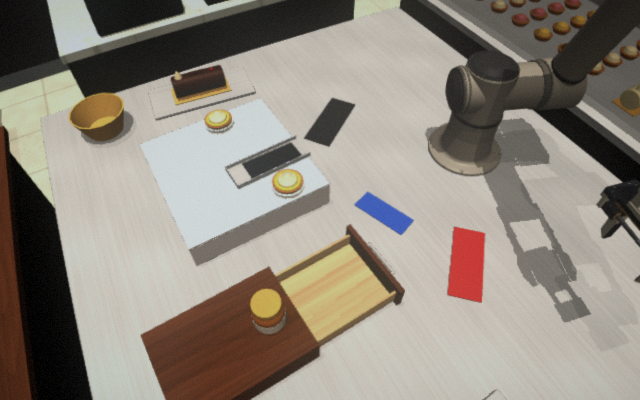

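The top view shows the stand at columns 325-457 with the tray at about (374,183), and the open drawer at about (255,180) on the left. Slate candidates are black in the tray at (374,186), larger black on the counter at (416,273), blue at (295,254) and red at (222,282). The black one in the tray fits, because it is the smaller of the two that aren't blue or red. I'll confirm that in a crop.

```bash
cat > h.py <<'E'
import numpy as np,cv2
from cell import robot,viewer
def ray(P,uv):
    d=np.array([P["k1"],0,0,0,0.])
    n=cv2.undistortPoints(np.array(uv,float).reshape(-1,1,2),P["K"],d).reshape(-1,2)
    return np.c_[n,np.ones(len(n))]@P["T"][:3,:3].T
def p2w(P,uv,z):
    r=ray(P,uv);o=P["T"][:3,3];return o+r*((z-o[2])/r[:,2])[:,None]
def w2p(P,X):
    T=np.linalg.inv(P["T"]);d=np.array([P["k1"],0,0,0,0.])
    return cv2.projectPoints(np.array(X,float).reshape(-1,1,3),cv2.Rodrigues(T[:3,:3])[0],T[:3,3],P["K"],d)[0].reshape(-1,2)
def rect(im,P,X0,Y0,X1,Y1,z,s):
    "metric view at height z: rows = x descending, cols = y descending, s m/px"
    xs=np.arange(X1,X0,-s);ys=np.arange(Y1,Y0,-s)
    g=np.array([[x,y,z] for x in xs for y in ys])
    m=w2p(P,g).reshape(len(xs),len(ys),2).astype(np.float32)
    return cv2.remap(im,m[...,0],m[...,1],cv2.INTER_CUBIC)
E
python3 - <<'E'
from h import *
P={k:np.array(v) if k!="k1" else v for k,v in viewer.camera_params("top").items()}
print(p2w(P,[(374,186),(255,180),(416,273)],0.085).round(3).tolist())
im=cv2.imread("pics/top0.png")
c=im[130:300,210:470];c=cv2.resize(c,None,fx=3,fy=3,interpolation=cv2.INTER_CUBIC)
c=np.clip(c.astype(float)*1.4,0,255).astype(np.uint8);cv2.imwrite("pics/crop1.png",c)
E
```

```text
[[0.543, -0.16, 0.085], [0.554, 0.202, 0.085], [0.283, -0.284, 0.085]]
```

View pics/crop1.png

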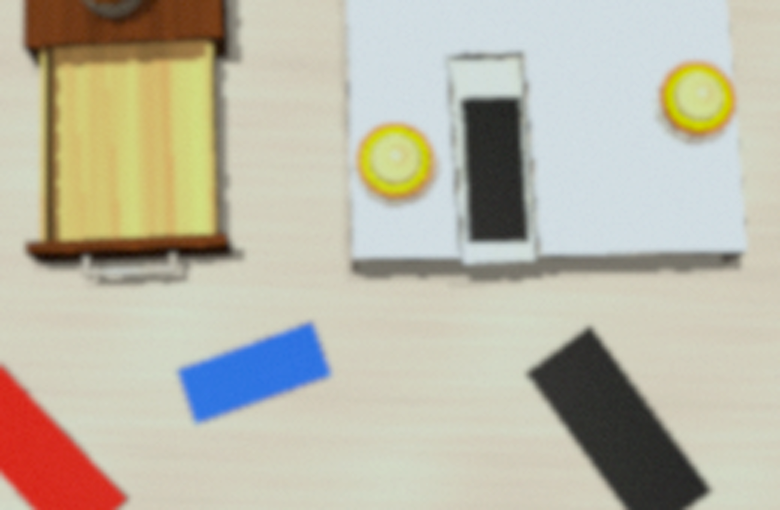

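The crop confirms it. The slate in the tray (crop 495,170) is clearly smaller than the black one on the counter (crop 620,420). Next I measure the tray, slate and drawer.

```bash
python3 - <<'E'
from h import *
P=viewer.camera_params("top")
im=cv2.imread("pics/top0.png")
c=lambda L:[((u+.5)/3-.5+210,(v+.5)/3-.5+130) for u,v in L]
def pr(n,L,z): print(n,(p2w(P,c(L),z)[:,:2]*1000).round(0).tolist())
r=rect(im,P,.44,-.22,.66,-.10,.085,.0005)
m=(r.max(2)<75).astype(np.uint8);k=cv2.connectedComponentsWithStats(m)
i=1+np.argmax(k[2][1:,4]);pts=np.argwhere(k[1]==i)
R=cv2.minAreaRect(pts.astype(np.float32));print("slate c",.66-R[0][0]*.0005,-.10-R[0][1]*.0005,np.array(R[1])*.0005,R[2])
pr("tray front L,R",[(463,262),(536,260)],.082)
pr("tray rims back L,R",[(449,56),(522,54)],.096)
pr("stand front L,R",[(352,260),(744,254)],.08)
pr("stand left back",[(347,10)],.08)
pr("carcass front L,R",[(27,50),(222,40)],.072)
pr("drawer front top outer L,R",[(29,250),(230,249)],.069)
pr("drawer front top inner L,R",[(29,244),(228,238)],.069)
pr("handle L,R",[(90,276),(185,274)],.040)
pr("walls L,R far/near",[(46,46),(216,42),(46,240),(217,236)],.05)
pr("tart",[(395,155),(698,94)],.126)
pr("jar",[(112,-5)],.157)
E
```

```text
slate c 0.5431238403320313 -0.16147923278808596 [0.14630219 0.05766109] 3.1798300743103027
tray front L,R [[447.0, -130.0], [451.0, -203.0]]
tray rims back L,R [[657.0, -114.0], [661.0, -188.0]]
stand front L,R [[447.0, -19.0], [462.0, -415.0]]
stand left back [[710.0, -9.0]]
carcass front L,R [[663.0, 325.0], [678.0, 121.0]]
drawer front top outer L,R [[452.0, 309.0], [458.0, 104.0]]
drawer front top inner L,R [[458.0, 309.0], [469.0, 106.0]]
handle L,R [[432.0, 250.0], [436.0, 152.0]]
walls L,R far/near [[675.0, 310.0], [683.0, 129.0], [466.0, 296.0], [474.0, 120.0]]
tart [[545.0, -60.0], [615.0, -361.0]]
jar [[694.0, 223.0]]
```

```bash
cat >> h.py <<'E'
from scipy.spatial.transform import Rotation as Ro
def go(pos,yaw,frm=None):
    "shift (cm) and turn (deg) in tool axes from the present (or given) pose to pos, tool down, yaw"
    s=robot.observe();p,r=(s["tool_pos"],s["tool_rot"]) if frm is None else frm
    A=Ro.from_euler("xyz",r);B=Ro.from_euler("xyz",[np.pi,0,yaw])
    print((A.inv().apply(np.array(pos)-p)*100).round(2).tolist(),np.degrees((A.inv()*B).as_rotvec()).round(1).tolist())
E
python3 - <<'E'
from h import *
go([.36,.32,.25],3.21);go([.50,0.0,.25],3.21);go([.50,-.16,.25],3.21)
E
```

```text
[-27.81, -13.14, -2.38] [-0.1, -0.0, -17.0]
[-48.7, -41.13, -2.34] [-0.1, -0.0, -17.0]
[-52.33, -56.71, -2.32] [-0.1, -0.0, -17.0]
```

Request:
step_arm --increments '[{"delta_pos":[-6,-3,-2],"dr":[0,0,-5],"fingers":-1},{"delta_pos":[-12,-6,-2.4],"dr":[0,0,-10],"fingers":-1},{"delta_pos":[-18,-8.5,-2.4],"dr":[0,0,-17],"fingers":-1},{"delta_pos":[-23,-11,-2.4],"dr":[0,0,-17],"fingers":-1},{"delta_pos":[-28,-13,-2.4],"dr":[0,0,-17],"fingers":-1}]'

```text
time: 0.72
tool_pos: [0.3634, 0.3196, 0.2506]
tool_rot: [3.142, -0.0, -3.074]
contact_force: [-0.3, 0.7, 0.6]
opening: 0.0917
grip_force: 0.0
```

```bash
python3 -c "
from h import *
s=robot.observe();print(s['tool_pos'],s['tool_rot'],s['qpos'])
go([.50,0.0,.25],3.21);go([.50,-.16,.25],3.21)"
```

```text
[0.36341998 0.31963838 0.25062925] [ 3.14154930e+00 -2.51568363e-04 -3.07366783e+00] [ 5.62765637e-01  2.47623665e-01  1.59001397e+00  1.63396062e-04
  1.30415583e+00 -1.07599858e+00]
[-11.46, -32.82, 0.06] [0.0, -0.0, -0.0]
[-10.37, -48.78, 0.06] [0.0, -0.0, -0.0]
```

Request:
step_arm --increments '[{"delta_pos":[-2.2,-5.8,0],"dr":[0,0,0],"fingers":-1},{"delta_pos":[-4.3,-11.6,0],"dr":[0,0,0],"fingers":-1},{"delta_pos":[-6.3,-17.4,0],"dr":[0,0,0],"fingers":-1},{"delta_pos":[-8,-23.3,0],"dr":[0,0,0],"fingers":-1},{"delta_pos":[-8.5,-29.5,0],"dr":[0,0,0],"fingers":-1}]'

```text
time: 1.35
tool_pos: [0.4676, 0.0307, 0.2504]
tool_rot: [3.141, -0.0, -3.074]
contact_force: [0.8, -0.2, -1.1]
opening: 0.0918
grip_force: 0.0
```

Request:
step_arm --increments '[{"delta_pos":[0,-6,0],"dr":[0,0,0],"fingers":0},{"delta_pos":[0,-12,0],"dr":[0,0,0],"fingers":1},{"delta_pos":[0,-17,0],"dr":[0,0,0],"fingers":1},{"delta_pos":[0,-19,0],"dr":[0,0,0],"fingers":1},{"delta_pos":[0,-19,0],"dr":[0,0,0],"fingers":1}]'

```text
time: 1.98
tool_pos: [0.4798, -0.1573, 0.2502]
tool_rot: [3.141, -0.001, -3.076]
contact_force: [-0.6, 1.9, 0.6]
opening: 0.0464
grip_force: 0.0
```

```bash
python3 - <<'E'
from h import *
s=robot.observe();print(s['tool_pos'],s['tool_rot'],s['opening'])
P=viewer.camera_params("wrist");im=viewer.read_camera("wrist")
np.savez("w1.npz",K=P["K"],k1=P["k1"],T=P["T"],im=im)
cv2.imwrite("pics/w1.png",im[:,:,::-1])
E
```

```text
[ 0.47979495 -0.15732085  0.25020739] [ 3.14060030e+00 -8.19445541e-04 -3.07560468e+00] 0.04635043743833462
```

View pics/w1.png

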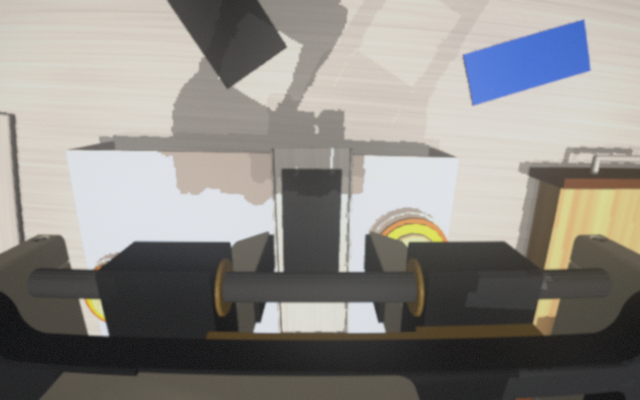

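The wrist view looks back towards the robot. The slate's front end runs (281,169)-(341,169), the tray's open edge is at row ~149 between columns 274 and 350, and the drawer front's top edge is at about (530-640,170-185).

```bash
python3 - <<'E'
from h import *
d=np.load("w1.npz");P=dict(K=d["K"],k1=float(d["k1"]),T=d["T"]);
f=lambda L,z:(p2w(P,L,z)[:,:2]*1000).round(1).tolist()
print("slate front",f([(281,169),(341,169)],.085),"sides",f([(283,230),(339,230)],.085))
print("tray edge",f([(274,149),(350,149)],.082),"rims low",f([(282,330),(348,330)],.096))
print("drawer handle bar",f([(595,155)],.044),"front inner top R",f([(560,186),(620,184)],.069))
# vertical profile at col 312
g=d["im"].astype(int).sum(2);print(g[140:180,305:320].mean(1).round().tolist())
go([.55,-.161,.12],3.21)
E
```

```text
slate front [[473.0, -194.9], [469.1, -136.1]] sides [[537.0, -190.6], [533.2, -132.8]]
tray edge [[454.2, -202.7], [449.4, -128.7]] rims low [[651.7, -186.8], [646.9, -113.8]]
drawer handle bar [[439.9, 158.4]] front inner top R [[474.2, 104.5], [466.8, 176.8]]
[403.0, 404.0, 403.0, 404.0, 401.0, 400.0, 397.0, 395.0, 414.0, 433.0, 440.0, 441.0, 440.0, 438.0, 439.0, 438.0, 438.0, 437.0, 438.0, 436.0, 436.0, 437.0, 435.0, 434.0, 433.0, 433.0, 430.0, 405.0, 341.0, 259.0, 206.0, 194.0, 191.0, 193.0, 192.0, 193.0, 192.0, 191.0, 192.0, 191.0]
[-6.98, -0.97, 13.03] [0.1, -0.0, -0.1]
```

Request:
step_arm --increments '[{"delta_pos":[-4,-0.3,4],"dr":[0,0,0],"fingers":1},{"delta_pos":[-8,-0.7,8],"dr":[0,0,0],"fingers":1},{"delta_pos":[-8,-0.8,12],"dr":[0,0,0],"fingers":1},{"delta_pos":[-8,-0.8,14.5],"dr":[0,0,0],"fingers":1},{"delta_pos":[-8,-0.8,15.5],"dr":[0,0,0],"fingers":1}]'

```text
time: 2.65
tool_pos: [0.5597, -0.157, 0.0943]
tool_rot: [3.14, -0.003, -3.071]
contact_force: [0.4, 0.7, 0.3]
opening: 0.0004
grip_force: 0.0
```

Request:
step_arm --increments '[{"delta_pos":[0,0,0.2],"dr":[0,0,0],"fingers":1},{"delta_pos":[0,0,0.4],"dr":[0,0,0],"fingers":1},{"delta_pos":[0,0,0.5],"dr":[0,0,0],"fingers":1},{"delta_pos":[0,0,0.5],"dr":[0,0,0],"fingers":1},{"delta_pos":[0,0,0.5],"dr":[0,0,0],"fingers":1}]'

```text
time: 3.28
tool_pos: [0.5605, -0.1596, 0.091]
tool_rot: [-3.141, 0.001, -3.074]
contact_force: [0.3, 0.1, -0.1]
opening: 0.0003
grip_force: 0.0
```

Request:
step_arm --increments '[{"delta_pos":[0,0,0.2],"dr":[0,0,0],"fingers":1},{"delta_pos":[0,0,0.35],"dr":[0,0,0],"fingers":1},{"delta_pos":[0,0,0.5],"dr":[0,0,0],"fingers":1},{"delta_pos":[0,0,0.55],"dr":[0,0,0],"fingers":1},{"delta_pos":[0,0,0.55],"dr":[0,0,0],"fingers":1}]'

```text
time: 3.9
tool_pos: [0.5603, -0.1594, 0.0853]
tool_rot: [3.142, 0.0, -3.074]
contact_force: [-0.8, 0.5, 1.0]
opening: 0.0006
grip_force: 0.9
```

Request:
step_arm --increments '[{"delta_pos":[0,0,0.05],"dr":[0,0,0],"fingers":1},{"delta_pos":[0,0,0.1],"dr":[0,0,0],"fingers":1},{"delta_pos":[0,0,0.1],"dr":[0,0,0],"fingers":1},{"delta_pos":[0,0,0.1],"dr":[0,0,0],"fingers":1},{"delta_pos":[0,0,0.1],"dr":[0,0,0],"fingers":1}]'

```text
time: 4.53
tool_pos: [0.5606, -0.1595, 0.0853]
tool_rot: [-3.141, 0.001, -3.074]
contact_force: [-3.2, 0.1, 8.4]
opening: 0.0004
grip_force: 4.2
```

Request:
step_arm --increments '[{"delta_pos":[0,0,0.04],"dr":[0,0,0],"fingers":1},{"delta_pos":[0.5,0,0.04],"dr":[0,0,0],"fingers":1},{"delta_pos":[1.0,0,0.04],"dr":[0,0,0],"fingers":1},{"delta_pos":[1.5,0,0.04],"dr":[0,0,0],"fingers":1},{"delta_pos":[2,0,0.04],"dr":[0,0,0],"fingers":1}]'

```text
time: 5.15
tool_pos: [0.5422, -0.1614, 0.0853]
tool_rot: [-3.14, 0.005, -3.074]
contact_force: [2.8, -0.1, 6.9]
opening: 0.0007
grip_force: 3.4
```

Request:
step_arm --increments '[{"delta_pos":[0.5,0,0.04],"dr":[0,0,0],"fingers":1},{"delta_pos":[1.0,0,0.04],"dr":[0,0,0],"fingers":1},{"delta_pos":[1.5,0,0.04],"dr":[0,0,0],"fingers":1},{"delta_pos":[2.0,0,0.04],"dr":[0,0,0],"fingers":1},{"delta_pos":[2.5,0,0.04],"dr":[0,0,0],"fingers":1}]'

```text
time: 5.78
tool_pos: [0.5177, -0.1633, 0.0853]
tool_rot: [-3.139, 0.006, -3.074]
contact_force: [2.8, 0.2, 9.2]
opening: 0.0003
grip_force: 4.4
```

Request:
step_arm --increments '[{"delta_pos":[0.5,0,0],"dr":[0,0,0],"fingers":1},{"delta_pos":[1.0,0,0],"dr":[0,0,0],"fingers":1},{"delta_pos":[1.5,0,0],"dr":[0,0,0],"fingers":1},{"delta_pos":[2.0,0,0],"dr":[0,0,0],"fingers":1},{"delta_pos":[2.0,0,0],"dr":[0,0,0],"fingers":1}]'

```text
time: 6.4
tool_pos: [0.4973, -0.1648, 0.0852]
tool_rot: [-3.139, 0.005, -3.074]
contact_force: [0.4, -0.3, 10.5]
opening: 0.0002
grip_force: 5.2
```

```bash
python3 - <<'E'
from h import *
s=robot.observe();print(s['tool_pos'],s['contact_force'])
P=viewer.camera_params("wrist");im=viewer.read_camera("wrist")
np.savez("w2.npz",K=P["K"],k1=P["k1"],T=P["T"],im=im)
t=viewer.read_camera("top")[160:240,330:430]
cv2.imwrite("pics/w2.png",np.vstack([im,cv2.resize(t,(250,200),interpolation=cv2.INTER_CUBIC).__class__(0) if 0 else np.pad(cv2.resize(t,(250,200),interpolation=cv2.INTER_CUBIC),((0,0),(0,390),(0,0)))])[:,:,::-1])
E
```

```text
[ 0.49729641 -0.16477161  0.08520944] [ 0.44396164 -0.3158991  10.4594104 ]
```

View pics/w2.png

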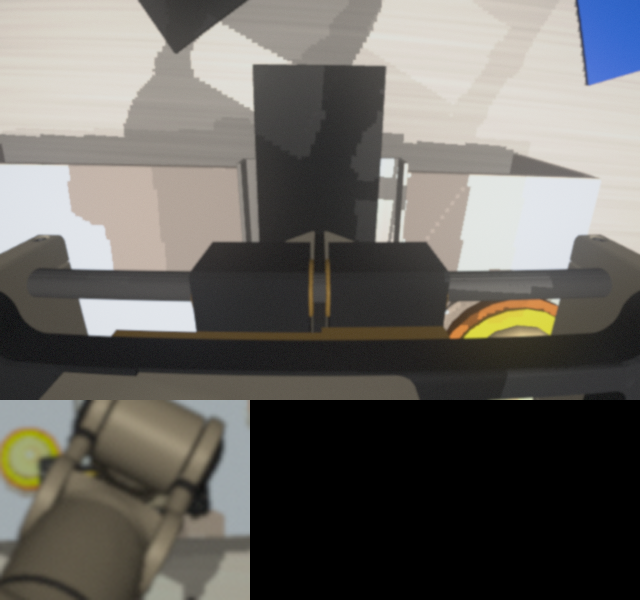

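The slate now overhangs the open end. Its front end runs (253,65)-(385,66), and the tray's edge is at row ~160 between columns 244 and 402. I'll measure the overhang.

```bash
python3 - <<'E'
from h import *
d=np.load("w2.npz");P=dict(K=d["K"],k1=float(d["k1"]),T=d["T"]);
f=lambda L,z:(p2w(P,L,z)[:,:2]*1000).round(1).tolist()
print("slate front",f([(253,65),(385,66)],.085),"sides",f([(258,200),(380,200)],.085))
print("tray edge",f([(243,160),(403,160)],.083))
E
```

```text
slate front [[410.3, -200.0], [406.8, -141.3]] sides [[473.0, -196.5], [468.9, -136.4]]
tray edge [[453.9, -204.4], [448.6, -127.2]]
```

Request:
step_arm --increments '[{"delta_pos":[0.3,0,0],"dr":[0,0,0],"fingers":1},{"delta_pos":[0.7,0,0],"dr":[0,0,0],"fingers":1},{"delta_pos":[0.7,0,0],"dr":[0,0,0],"fingers":1},{"delta_pos":[0.7,0,-0.5],"dr":[0,0,0],"fingers":1},{"delta_pos":[0.7,0,-2],"dr":[0,0,0],"fingers":1}]'

```text
time: 7.12
tool_pos: [0.4878, -0.164, 0.1032]
tool_rot: [3.14, -0.002, -3.074]
contact_force: [-0.9, -0.7, -0.2]
opening: 0.0006
grip_force: 0.0
```

```bash
python3 - <<'E'
from h import *
s=robot.observe();print(s['tool_pos'],s['contact_force'])
go([.480,-.166,.14],3.205);go([.426,-.169,.14],3.205);go([.426,-.169,.077],3.205)
E
```

```text
[ 0.48781046 -0.16396247  0.10323734] [-0.91253915 -0.74492028 -0.24076501]
[0.8, -0.15, -3.67] [0.1, -0.1, 0.3]
[6.21, -0.08, -3.66] [0.1, -0.1, 0.3]
[6.2, -0.09, 2.64] [0.1, -0.1, 0.3]
```

Request:
step_arm --increments '[{"delta_pos":[1,-0.1,-3.7],"dr":[0,0,0],"fingers":-1},{"delta_pos":[6.2,-0.1,-3.7],"dr":[0,0,0],"fingers":-1},{"delta_pos":[6.2,-0.1,-3.7],"dr":[0,0,0],"fingers":-1},{"delta_pos":[6.2,-0.1,-3.7],"dr":[0,0,0],"fingers":-1},{"delta_pos":[6.2,-0.1,-3.7],"dr":[0,0,0],"fingers":-1}]'

```text
time: 7.75
tool_pos: [0.4276, -0.1697, 0.1406]
tool_rot: [-3.141, 0.001, -3.073]
contact_force: [-0.3, 0.1, 0.2]
opening: 0.0453
grip_force: 0.0
```

```bash
python3 - <<'E'
from h import *
s=robot.observe();print(s['tool_pos'],s['opening'])
P=viewer.camera_params("wrist");im=viewer.read_camera("wrist")
np.savez("w3.npz",K=P["K"],k1=P["k1"],T=P["T"],im=im)
cv2.imwrite("pics/w3.png",im[:,:,::-1])
go([.4265,-.1695,.077],3.205)
E
```

```text
[ 0.42761952 -0.16970537  0.14058098] 0.04530839052108777
[0.1, 0.02, 6.34] [-0.0, 0.0, 0.3]
```

View pics/w3.png

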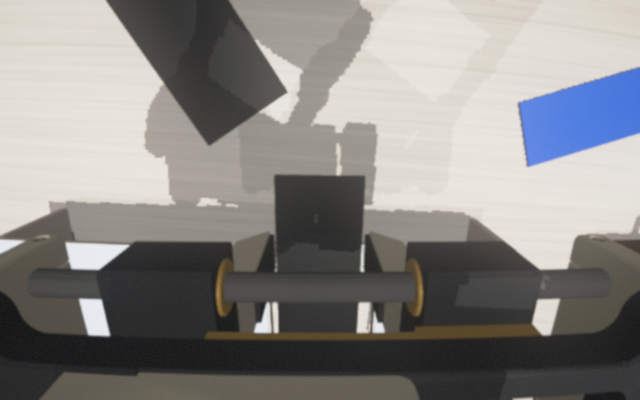

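The slate's front end runs (275,176)-(365,177), centred between the fingers, which are still opening. I'll check the distance while they open.

Request:
step_arm --increments '[{"delta_pos":[0,0,0],"dr":[0,0,0],"fingers":-1},{"delta_pos":[0,0,0],"dr":[0,0,0],"fingers":-1},{"delta_pos":[0,0,0],"dr":[0,0,0],"fingers":-1},{"delta_pos":[0,0,0],"dr":[0,0,0],"fingers":-1},{"delta_pos":[0,0,1],"dr":[0,0,0],"fingers":-1}]'

```text
time: 8.43
tool_pos: [0.4272, -0.1698, 0.1306]
tool_rot: [-3.141, 0.001, -3.074]
contact_force: [0.7, -0.4, -0.0]
opening: 0.0915
grip_force: 0.0
```

```bash
python3 - <<'E'
from h import *
d=np.load("w3.npz");P=dict(K=d["K"],k1=float(d["k1"]),T=d["T"]);
print((p2w(P,[(275,176),(365,177)],.085)[:,:2]*1000).round(1).tolist(),robot.observe()["opening"])
go([.4265,-.1695,.077],3.205)
E
```

```text
[[403.4, -200.0], [400.1, -141.4]] 0.09154448203019679
[0.08, 0.04, 5.36] [-0.1, 0.1, 0.3]
```

Front end at x≈0.402, so about 50 mm overhangs. Now I descend and pinch.

Request:
step_arm --increments '[{"delta_pos":[0.1,0,2],"dr":[0,0,0.3],"fingers":-1},{"delta_pos":[0.1,0,4],"dr":[0,0,0.3],"fingers":-1},{"delta_pos":[0.1,0,5.3],"dr":[0,0,0.3],"fingers":-1},{"delta_pos":[0.1,0,5.3],"dr":[0,0,0.3],"fingers":-1},{"delta_pos":[0.1,0,5.3],"dr":[0,0,0.3],"fingers":-1}]'

```text
time: 9.05
tool_pos: [0.4261, -0.1698, 0.0778]
tool_rot: [-3.141, 0.001, -3.079]
contact_force: [0.4, 0.1, -0.0]
opening: 0.0918
grip_force: 0.0
```

Request:
step_arm --increments '[{"delta_pos":[0,0,0],"dr":[0,0,0],"fingers":0.6},{"delta_pos":[0,0,0],"dr":[0,0,0],"fingers":0.6},{"delta_pos":[0,0,0],"dr":[0,0,0],"fingers":0.6},{"delta_pos":[0,0,0],"dr":[0,0,0],"fingers":0.6},{"delta_pos":[0,0,0],"dr":[0,0,0],"fingers":0.6}]' --newtons 30

```text
time: 9.68
tool_pos: [0.4258, -0.1696, 0.0775]
tool_rot: [-3.142, 0.0, -3.079]
contact_force: [0.0, 0.8, 0.8]
opening: 0.0586
grip_force: 30.0
```

Request:
step_arm --increments '[{"delta_pos":[0,0,-0.5],"dr":[0,0,0],"fingers":0.6},{"delta_pos":[0,0,-1.5],"dr":[0,0,0],"fingers":0.6},{"delta_pos":[0,0,-3],"dr":[0,0,0],"fingers":0.6},{"delta_pos":[0,0,-5],"dr":[0,0,0],"fingers":0.6},{"delta_pos":[0,0,-7],"dr":[0,0,0],"fingers":0.6}]'

```text
time: 10.3
tool_pos: [0.4257, -0.1696, 0.1486]
tool_rot: [-3.142, 0.0, -3.079]
contact_force: [-0.2, 0.1, -0.2]
opening: 0.0591
grip_force: 30.0
```

```bash
python3 - <<'E'
from h import *
s=robot.observe();print(s['tool_pos'],s['opening'],s['grip_force'])
im=viewer.read_camera("scene")
cv2.imwrite("pics/s2.png",cv2.resize(im[60:340,120:500],None,fx=2,fy=2)[:,:,::-1])
go([.40,-.169,.20],3.205);go([.42,0.05,.20],3.205);go([.500,.2105,.20],3.205)
E
```

```text
[ 0.42569438 -0.16955063  0.14861045] 0.05910192808093607 29.991973042488098
[2.66, 0.29, -4.91] [-0.2, 0.2, -0.0]
[-0.71, 22.02, -4.96] [-0.2, 0.2, -0.0]
[-9.7, 37.53, -4.96] [-0.2, 0.2, -0.0]
```

View pics/s2.png

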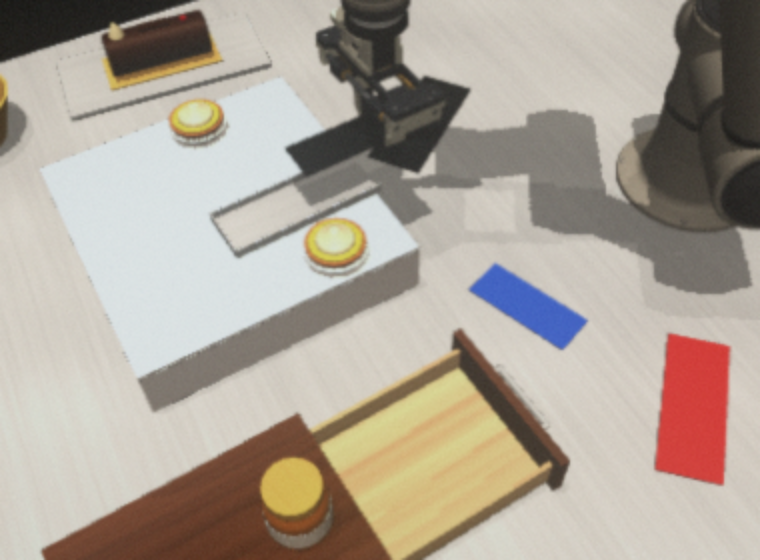

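The scene view shows the slate held level above the tray, with both tartlets and the jar undisturbed and the drawer open at the lower centre. I'm carrying it over to the drawer.

Request:
step_arm --increments '[{"delta_pos":[0,1.5,-2.5],"dr":[0,0,0],"fingers":0.6},{"delta_pos":[0,6,-5],"dr":[0,0,0],"fingers":0.6},{"delta_pos":[-0.5,11,-5],"dr":[0,0,0],"fingers":0.6},{"delta_pos":[-1.5,16,-5],"dr":[0,0,0],"fingers":0.6},{"delta_pos":[-3,20,-5],"dr":[0,0,0],"fingers":0.6}]'

```text
time: 10.98
tool_pos: [0.4428, 0.0337, 0.1978]
tool_rot: [3.142, 0.001, -3.078]
contact_force: [0.2, 0.4, -0.8]
opening: 0.0591
grip_force: 30.0
```

Request:
step_arm --increments '[{"delta_pos":[-1.5,5,0],"dr":[0,0,0],"fingers":0.6},{"delta_pos":[-3,10,0],"dr":[0,0,0],"fingers":0.6},{"delta_pos":[-5,14,0],"dr":[0,0,0],"fingers":0.6},{"delta_pos":[-7,17,0],"dr":[0,0,0],"fingers":0.6},{"delta_pos":[-7.5,17.5,0],"dr":[0,0,0],"fingers":0.6}]'

```text
time: 11.6
tool_pos: [0.5073, 0.213, 0.197]
tool_rot: [3.141, -0.0, -3.077]
contact_force: [0.2, -0.5, -1.8]
opening: 0.059
grip_force: 30.0
```

```bash
python3 - <<'E'
from h import *
s=robot.observe();print(s['tool_pos'],s['opening'],s['grip_force'])
P=viewer.camera_params("wrist");w=viewer.read_camera("wrist");np.savez("w4.npz",K=P["K"],k1=P["k1"],T=P["T"],im=w)
im=viewer.read_camera("scene")
cv2.imwrite("pics/s3.png",np.vstack([w[:200],cv2.resize(im[180:380,120:440],None,fx=2,fy=2)])[:,:,::-1])
go([.510,.2105,.20],3.205)
E
```

```text
[0.50734347 0.21296639 0.19702332] 0.05900765973845987 29.992192089557648
[-0.3, -0.1, -0.3] [-0.0, -0.0, 0.0]
```

View pics/s3.png

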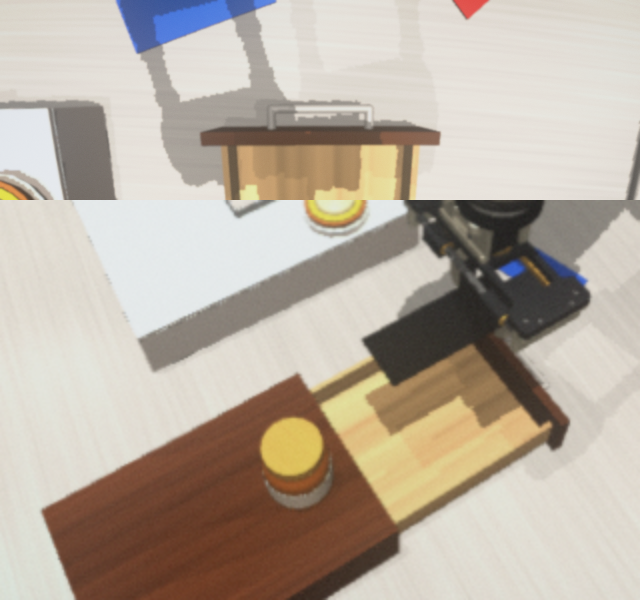

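The wrist view shows the drawer's inner side walls at columns 238 and 402 (midpoint 320), so the slate is centred and aligned. The front's inner top edge is at row ~144 and its outer one at ~129.

```bash
python3 - <<'E'
from h import *
d=np.load("w4.npz");P=dict(K=d["K"],k1=float(d["k1"]),T=d["T"]);
f=lambda L,z:(p2w(P,L,z)[:,:2]*1000).round(1).tolist()
print("front top outer",f([(203,130),(438,129)],.069),"inner",f([(223,144),(415,143)],.069),"walls in",f([(238,155),(402,155)],.05),"handle",f([(270,106),(373,106)],.042))
g=d["im"].astype(int).sum(2)[95:160,300:312].mean(1).round();print(g.tolist())
go([.51,.211,.10],3.205);go([.51,.211,.03],3.205)
E
```

```text
front top outer [[463.4, 111.6], [449.6, 310.6]] inner [[474.3, 128.6], [462.8, 292.5]] walls in [[486.3, 137.2], [476.5, 287.6]] handle [[441.0, 164.3], [434.9, 257.6]]
[649.0, 649.0, 649.0, 648.0, 633.0, 592.0, 528.0, 466.0, 432.0, 452.0, 520.0, 589.0, 645.0, 670.0, 664.0, 623.0, 557.0, 522.0, 556.0, 613.0, 630.0, 595.0, 525.0, 460.0, 436.0, 434.0, 433.0, 432.0, 430.0, 413.0, 363.0, 290.0, 229.0, 206.0, 206.0, 212.0, 230.0, 247.0, 246.0, 238.0, 233.0, 231.0, 231.0, 229.0, 230.0, 227.0, 226.0, 229.0, 235.0, 271.0, 343.0, 390.0, 405.0, 407.0, 408.0, 405.0, 406.0, 406.0, 405.0, 405.0, 404.0, 404.0, 405.0, 404.0, 404.0]
[-0.31, -0.05, 9.7] [-0.0, -0.0, 0.0]
[-0.32, -0.05, 16.7] [-0.0, -0.0, 0.0]
```

Request:
step_arm --increments '[{"delta_pos":[-0.3,0,4],"dr":[0,0,0],"fingers":0.6},{"delta_pos":[-0.3,0,8],"dr":[0,0,0],"fingers":0.6},{"delta_pos":[-0.3,0,12],"dr":[0,0,0],"fingers":0.6},{"delta_pos":[-0.3,0,15.5],"dr":[0,0,0],"fingers":0.6},{"delta_pos":[-0.3,0,16.7],"dr":[0,0,0],"fingers":0.6}]'

```text
time: 12.32
tool_pos: [0.5085, 0.2099, 0.0288]
tool_rot: [-3.141, -0.004, -3.08]
contact_force: [-0.3, -0.6, -1.3]
opening: 0.0588
grip_force: 30.0
```

Request:
step_arm --increments '[{"delta_pos":[0,0,0.4],"dr":[0,0,0],"fingers":0.6},{"delta_pos":[0,0,0.8],"dr":[0,0,0],"fingers":0.6},{"delta_pos":[0,0,0.9],"dr":[0,0,0],"fingers":0.6},{"delta_pos":[0,0,0.9],"dr":[0,0,0],"fingers":0.6},{"delta_pos":[0,0,0.9],"dr":[0,0,0],"fingers":0.6}]'

```text
time: 12.95
tool_pos: [0.5102, 0.2116, 0.0218]
tool_rot: [3.141, 0.001, -3.079]
contact_force: [0.8, -0.6, 0.2]
opening: 0.0589
grip_force: 30.0
```

Request:
step_arm --increments '[{"delta_pos":[0,0,0.2],"dr":[0,0,0],"fingers":0.6},{"delta_pos":[0,0,0.4],"dr":[0,0,0],"fingers":0.6},{"delta_pos":[0,0,0.5],"dr":[0,0,0],"fingers":0.6},{"delta_pos":[0,0,0.5],"dr":[0,0,0],"fingers":0.6},{"delta_pos":[0,0,0.5],"dr":[0,0,0],"fingers":0.6}]'

```text
time: 13.58
tool_pos: [0.5101, 0.2114, 0.0164]
tool_rot: [3.141, 0.0, -3.079]
contact_force: [0.2, 0.0, -1.9]
opening: 0.0585
grip_force: 30.0
```

Request:
step_arm --increments '[{"delta_pos":[0,0,0],"dr":[0,0,0],"fingers":-0.35},{"delta_pos":[0,0,0],"dr":[0,0,0],"fingers":-0.6},{"delta_pos":[0,0,0],"dr":[0,0,0],"fingers":-0.6},{"delta_pos":[0,0,0],"dr":[0,0,0],"fingers":-0.6},{"delta_pos":[0,0,-0.5],"dr":[0,0,0],"fingers":-0.6}]'

```text
time: 14.2
tool_pos: [0.5097, 0.2114, 0.0213]
tool_rot: [-3.142, -0.001, -3.079]
contact_force: [-0.2, 0.6, -0.3]
opening: 0.0731
grip_force: 0.0
```

Request:
step_arm --increments '[{"delta_pos":[0,0,-3],"dr":[0,0,0],"fingers":-0.6},{"delta_pos":[0,0,-7],"dr":[0,0,0],"fingers":-0.6},{"delta_pos":[0,0,-12],"dr":[0,0,0],"fingers":-0.6},{"delta_pos":[2,0,-14],"dr":[0,0,0],"fingers":-0.6},{"delta_pos":[5,0,-14],"dr":[0,0,0],"fingers":-0.6}]'

```text
time: 14.82
tool_pos: [0.4611, 0.2085, 0.1637]
tool_rot: [3.14, 0.005, -3.079]
contact_force: [-0.2, 0.5, 0.2]
opening: 0.0738
grip_force: 0.0
```

```bash
python3 - <<'E'
from h import *
s=robot.observe();print(s['tool_pos'],s['opening'],s['grip_force'],s['time'])
im=viewer.read_camera("scene")
cv2.imwrite("pics/s4.png",cv2.resize(im[180:380,120:440],None,fx=2,fy=2)[:,:,::-1])
go([.395,.2075,.15],3.21);go([.395,.2075,.025],3.21)
E
```

```text
[0.46108166 0.20853209 0.16372415] 0.07376550239535375 0.0 14.825
[6.11, 0.32, 1.25] [0.0, -0.1, -0.3]
[6.09, 0.32, 13.75] [0.0, -0.1, -0.3]
```

View pics/s4.png

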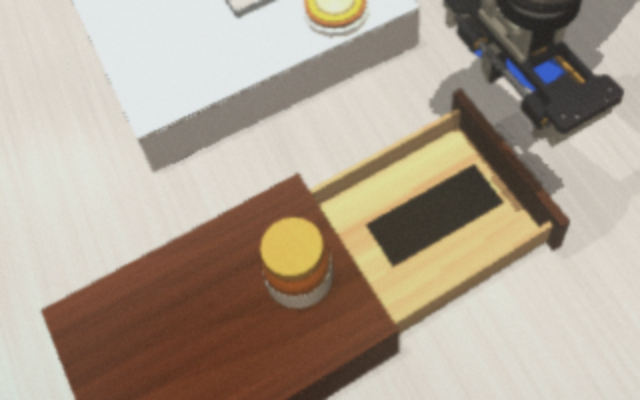

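The slate lies flat on the drawer floor, in the middle (crop 435,215). Now I go in front of the handle with the fingers shut.

Request:
step_arm --increments '[{"delta_pos":[3,0.3,0],"dr":[0,0,0],"fingers":1},{"delta_pos":[6,0.3,0],"dr":[0,0,0],"fingers":1},{"delta_pos":[6.6,0.3,2],"dr":[0,0,0],"fingers":1},{"delta_pos":[6.6,0.3,4],"dr":[0,0,0],"fingers":1},{"delta_pos":[6.6,0.3,6],"dr":[0,0,0],"fingers":1}]'

```text
time: 15.5
tool_pos: [0.3941, 0.2072, 0.1013]
tool_rot: [3.141, 0.001, -3.079]
contact_force: [0.2, 0.5, -0.3]
opening: 0.0282
grip_force: 0.0
```

Request:
step_arm --increments '[{"delta_pos":[0,0,2],"dr":[0,0,0],"fingers":1},{"delta_pos":[0,0,4],"dr":[0,0,0],"fingers":1},{"delta_pos":[0,0,6],"dr":[0,0,0],"fingers":1},{"delta_pos":[0,0,7.7],"dr":[0,0,0],"fingers":1},{"delta_pos":[0,0,7.7],"dr":[0,0,0],"fingers":1}]'

```text
time: 16.12
tool_pos: [0.3934, 0.2069, 0.0238]
tool_rot: [-3.141, -0.002, -3.079]
contact_force: [2.0, 0.5, 0.4]
opening: 0.0007
grip_force: 0.0
```

```bash
python3 - <<'E'
from h import *
s=robot.observe();print(s['tool_pos'],s['tool_rot'],s['opening'],s['contact_force'])
go([.595,.2215,.025],3.21);go([.63,.224,.025],3.21)
E
```

```text
[0.39340222 0.20694065 0.02378344] [-3.14108419e+00 -2.26465664e-03 -3.07894259e+00] 0.0007230058071499041 [2.04647877 0.51023859 0.38016099]
[-20.21, 0.19, -0.17] [-0.0, -0.1, -0.3]
[-23.72, 0.22, -0.18] [-0.0, -0.1, -0.3]
```

Request:
step_arm --increments '[{"delta_pos":[-1,0,-0.1],"dr":[0,0,0],"fingers":1},{"delta_pos":[-2,0,-0.1],"dr":[0,0,0],"fingers":1},{"delta_pos":[-3,0,-0.1],"dr":[0,0,0],"fingers":1},{"delta_pos":[-4,0,-0.1],"dr":[0,0,0],"fingers":1},{"delta_pos":[-5,0,-0.1],"dr":[0,0,0],"fingers":1}]'

```text
time: 16.75
tool_pos: [0.4444, 0.2103, 0.0254]
tool_rot: [3.142, -0.0, -3.079]
contact_force: [-2.4, 1.9, 2.2]
opening: 0.0005
grip_force: 0.9
```

```bash
python3 - <<'E'
from h import *
P=viewer.camera_params("top");print("jar top",p2w(P,[(244,117)],.157).round(3))
P=viewer.camera_params("scene");print("jar top scene",p2w(P,[(266,301)],.157).round(3),"carcass front",p2w(P,[(270,269),(318,352)],.072).round(3))
E
```

```text
jar top [[0.729 0.234 0.157]]
jar top scene [[0.73  0.237 0.157]] carcass front [[0.683 0.131 0.072]
 [0.677 0.344 0.072]]
```

Request:
step_arm --increments '[{"delta_pos":[-1.2,0,0],"dr":[0,0,0],"fingers":1},{"delta_pos":[-2.4,0,0],"dr":[0,0,0],"fingers":1},{"delta_pos":[-3.6,0,0],"dr":[0,0,0],"fingers":1},{"delta_pos":[-4.8,0,0],"dr":[0,0,0],"fingers":1},{"delta_pos":[-6,0,0],"dr":[0,0,0],"fingers":1}]'

```text
time: 17.38
tool_pos: [0.5046, 0.2142, 0.0253]
tool_rot: [3.141, -0.0, -3.079]
contact_force: [-2.3, 1.6, 0.6]
opening: 0.0003
grip_force: 0.9
```

Request:
step_arm --increments '[{"delta_pos":[-1.2,0,0],"dr":[0,0,0],"fingers":1},{"delta_pos":[-2.4,0,0],"dr":[0,0,0],"fingers":1},{"delta_pos":[-3.6,0,0],"dr":[0,0,0],"fingers":1},{"delta_pos":[-4.8,0,0],"dr":[0,0,0],"fingers":1},{"delta_pos":[-6,0,0],"dr":[0,0,0],"fingers":1}]'

```text
time: 18.0
tool_pos: [0.5645, 0.2179, 0.0254]
tool_rot: [3.142, -0.0, -3.079]
contact_force: [-2.1, 1.3, -0.3]
opening: 0.0004
grip_force: 0.9
```

Request:
step_arm --increments '[{"delta_pos":[-1,0,0],"dr":[0,0,0],"fingers":1},{"delta_pos":[-2,0,0],"dr":[0,0,0],"fingers":1},{"delta_pos":[-3,0,0],"dr":[0,0,0],"fingers":1},{"delta_pos":[-4,0,0],"dr":[0,0,0],"fingers":1},{"delta_pos":[-4,0,0],"dr":[0,0,0],"fingers":1}]'

```text
time: 18.62
tool_pos: [0.6049, 0.2201, 0.0255]
tool_rot: [-3.141, 0.002, -3.079]
contact_force: [-0.8, -0.2, 0.6]
opening: 0.0002
grip_force: 0.0
```

Now the last part, slowly, until it stops.

Request:
step_arm --increments '[{"delta_pos":[-0.4,0,0],"dr":[0,0,0],"fingers":1},{"delta_pos":[-0.8,0,0],"dr":[0,0,0],"fingers":1},{"delta_pos":[-1.2,0,0],"dr":[0,0,0],"fingers":1},{"delta_pos":[-1.6,0,0],"dr":[0,0,0],"fingers":1},{"delta_pos":[-1.6,0,0],"dr":[0,0,0],"fingers":1}]'

```text
time: 19.25
tool_pos: [0.6203, 0.2214, 0.0255]
tool_rot: [3.141, 0.001, -3.079]
contact_force: [-0.5, 0.1, 0.4]
opening: 0.0006
grip_force: 0.0
```

Request:
step_arm --increments '[{"delta_pos":[-0.2,0,0],"dr":[0,0,0],"fingers":1},{"delta_pos":[-0.4,0,0],"dr":[0,0,0],"fingers":1},{"delta_pos":[-0.5,0,0],"dr":[0,0,0],"fingers":1},{"delta_pos":[-0.5,0,0],"dr":[0,0,0],"fingers":1},{"delta_pos":[-0.5,0,0],"dr":[0,0,0],"fingers":1}]'

```text
time: 19.88
tool_pos: [0.6248, 0.2217, 0.0255]
tool_rot: [3.141, 0.0, -3.079]
contact_force: [-0.5, 0.3, 0.3]
opening: 0.0001
grip_force: 0.2
```

Request:
step_arm --increments '[{"delta_pos":[-0.2,0,0],"dr":[0,0,0],"fingers":1},{"delta_pos":[-0.4,0,0],"dr":[0,0,0],"fingers":1},{"delta_pos":[-0.4,0,0],"dr":[0,0,0],"fingers":1},{"delta_pos":[-0.4,0,0],"dr":[0,0,0],"fingers":1},{"delta_pos":[-0.4,0,0],"dr":[0,0,0],"fingers":1}]'

```text
time: 20.5
tool_pos: [0.6288, 0.2218, 0.0255]
tool_rot: [3.142, 0.0, -3.079]
contact_force: [0.6, -0.5, -0.0]
opening: 0.0005
grip_force: 0.0
```

Request:
step_arm --increments '[{"delta_pos":[-0.2,0,0],"dr":[0,0,0],"fingers":1},{"delta_pos":[-0.3,0,0],"dr":[0,0,0],"fingers":1},{"delta_pos":[-0.3,0,0],"dr":[0,0,0],"fingers":1},{"delta_pos":[-0.3,0,0],"dr":[0,0,0],"fingers":1},{"delta_pos":[-0.3,0,0],"dr":[0,0,0],"fingers":1}]'

```text
time: 21.12
tool_pos: [0.6312, 0.222, 0.0254]
tool_rot: [-3.142, -0.001, -3.079]
contact_force: [-4.0, -1.1, 2.6]
opening: 0.0008
grip_force: 2.2
```

Request:
step_arm --increments '[{"delta_pos":[-0.1,0,0],"dr":[0,0,0],"fingers":1},{"delta_pos":[-0.2,0,0],"dr":[0,0,0],"fingers":1},{"delta_pos":[-0.2,0,0],"dr":[0,0,0],"fingers":1},{"delta_pos":[-0.2,0,0],"dr":[0,0,0],"fingers":1},{"delta_pos":[-0.2,0,0],"dr":[0,0,0],"fingers":1}]'

```text
time: 21.75
tool_pos: [0.6313, 0.222, 0.0254]
tool_rot: [-3.141, -0.005, -3.079]
contact_force: [-11.1, -1.6, 7.4]
opening: 0.0005
grip_force: 5.7
```

The drawer is at its stop: 11 N and no further motion. I'll back off, rise clear and check.

Request:
step_arm --increments '[{"delta_pos":[1,0,0],"dr":[0,0,0],"fingers":1},{"delta_pos":[4,0,0],"dr":[0,0,0],"fingers":1},{"delta_pos":[9,0,0],"dr":[0,0,0],"fingers":1},{"delta_pos":[13,0,-3],"dr":[0,0,0],"fingers":1},{"delta_pos":[15,0,-8],"dr":[0,0,0],"fingers":1}]'

```text
time: 22.38
tool_pos: [0.4812, 0.2125, 0.1049]
tool_rot: [-3.141, -0.003, -3.079]
contact_force: [1.1, 0.1, 0.4]
opening: 0.0006
grip_force: 0.0
```

Request:
step_arm --increments '[{"delta_pos":[1,0,-5],"dr":[0,0,0],"fingers":1},{"delta_pos":[2,0,-9],"dr":[0,0,0],"fingers":1},{"delta_pos":[2,0,-10],"dr":[0,0,0],"fingers":1},{"delta_pos":[2,0,-10],"dr":[0,0,0],"fingers":1},{"delta_pos":[2,0,-10],"dr":[0,0,0],"fingers":1}]'

```text
time: 23.0
tool_pos: [0.4636, 0.2113, 0.2038]
tool_rot: [-3.141, -0.002, -3.079]
contact_force: [-0.5, 0.3, 0.5]
opening: 0.0003
grip_force: 0.0
```

```bash
python3 - <<'E'
from h import *
s=robot.observe();print(s['tool_pos'],s['time'],s['contact_force'])
cv2.imwrite("pics/s5.png",viewer.read_camera("scene")[:,:,::-1])
E
```

```text
[0.46358839 0.21133473 0.20380398] 23.0 [-0.48417042  0.27369172  0.46078755]
```

View pics/s5.png

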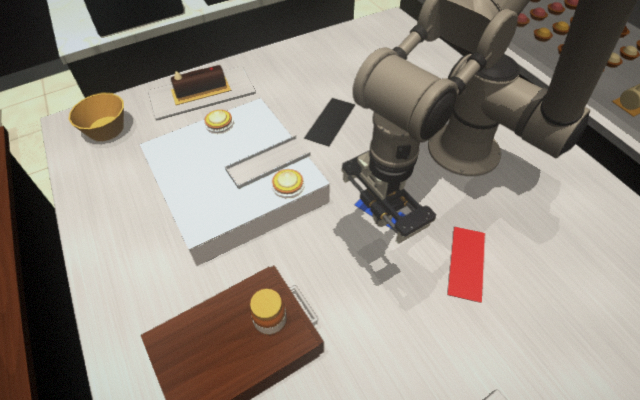

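The final view shows the drawer shut, with its handle close to the carcass at (305,305). The tray is empty, the jar (266,310) and both tartlets (288,180) and (218,119) are where they were, and the arm is clear.

```bash
python3 -c "
from cell import robot
print(robot.hand_in())"
```

```text
the job is handed in; nothing more can be done
None
```

The black slate is lying flat in the label drawer, the drawer is pushed fully shut, the tartlets and jar are where they stood, and the job is handed in at about 23 s.

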